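# Tip the standing plug box into its taped bay

### The job

Between two bays marked out in tape on the desk, a small card box of spark plugs stands on its end. Push it near its top with the fingertips so that it topples over where it stands, towards the rectangular bay; do not slide it along upright. Then nudge it along until it lies flat on its broad side wholly inside the rectangle, and let go of it. Only push it, never pinch, lift or carry it, and leave the bearing, the other card box, the brake pad and the nut where they are.

Things in the scene. Friction and masses are not known exactly. Their poses are not given: they have to be found in the camera images.
- box_mid (a point): Centre of the small printed card box, a block 50 x 95 x 28 mm of 60 to 130 g, standing on end (centre 47.5 mm up; 14 mm when lying on its broad side). Axes: x across its 50 mm width, y along its length (up at the start), z through its thickness, level at the start, roughly along the line between the bays. Pushed above 60 mm height it tips, and falls by itself once its top has moved 30 mm.
- box_top_end (a point): Centre of the box's end face that is uppermost at the start (47.5 mm from the centre along the box's +y).
- box_foot_end (a point): Centre of the end face on which the box stands at the start (47.5 mm from the centre along the box's -y).
- rect_bay: Rectangular bay to the left or right of the standing box: outline of pale tape 10 mm wide, flat on the desk (no obstacle). Inside the tape it is 84 mm along its x and 120 mm along its y; origin at its centre at desk height, z up. Its y axis runs along the line between the bays; its near inner edge is 30 mm from the middle between them.
- round_bay: The round bay on the other side of the box: a ring of the same tape, 78 mm inside and 98 mm outside diameter, flat on the desk; origin at its centre at desk height, 180 mm from that of the rectangular bay. The bearing lies in it.
- bearing: Steel ball bearing, 52 mm across and 15 mm high, lying in the round bay; origin at the centre of its underside. Leave it alone.
- bulb_box: Small card box 40 x 50 x 60 mm high standing farther from the robot than the plug box, behind the gap between the bays; origin at the centre of its underside. Leave it alone.
- brake_pad: Brake pad 54 x 116 x 16 mm lying outside the bay on the right, with its long side (along its y) across the line of the bays; origin at the centre of its underside. Leave it alone.
- nut: Steel hex nut, 24 mm across and 10 mm high, lying on the robot's side of the bays, near a straight line of tape; origin at the centre of its underside. Leave it alone.

How it is judged:
On the way:
1. the box has been tipped over towards the rectangular bay and lies on a broad side, the end that was up now pointing away from the round bay (height (world z) of box_mid below 0.018 m and horizontal distance between box_top_end and round_bay above 0.14 m), for 0.1 s.
At the end, for the whole second after the job is handed in: The box lies flat on a broad side (centre 10 to 17 mm up) in the rectangle, at most half-way onto its tape: both end-face centres within 21 mm of its long middle line and 66 mm of its cross middle line. Bearing, bulb box, brake pad and nut are within 15 mm of where they started (x of box_top_end in the frame of rect_bay between -0.021 and 0.021 m and y of box_top_end in the frame of rect_bay between -0.066 and 0.066 m and x of box_foot_end in the frame of rect_bay between -0.021 and 0.021 m and y of box_foot_end in the frame of rect_bay between -0.066 and 0.066 m and height (world z) of box_mid between 0.01 and 0.017 m and distance of each of bearing, bulb_box, brake_pad, nut from where it was at the start of the episode below 0.015 m); the robot touches nothing.
It fails at once if the box is slid along while it stands upright (more than 40 mm) (angle between box_mid's own y axis and vertical below 0.12 rad and distance of box_foot_end from where it was at the start of the episode above 0.04 m).
It fails at once if the box is lifted: its centre rises above what tipping over an edge needs (56 mm) (height (world z) of box_mid above 0.056 m).
It fails at once if the lying box is lifted or carried more than about 2 cm (angle between box_mid's own y axis and vertical between 1.45 and 1.69 rad and height (world z) of box_mid above 0.034 m).
It fails at once if the bearing, the bulb box, the brake pad or the nut is moved more than 15 mm (distance of any of bearing, bulb_box, brake_pad, nut from where it was at the start of the episode above 0.015 m).
It also fails if it takes over 56 s, if anything falls off the work surface, if the arm or the gripper's body presses on something with over 40 N, if the wrist force passes 120 N, or if a joint passes its speed limit or range.

### The arm

A 6-joint arm with a two-finger parallel gripper is mounted at the origin on a cart in front of the work surface, level with it; the furniture and walls round the work are solid. World frame = base frame: x ahead of the robot, y to its left, z up, the work surface at z = 0. Lengths are in m, angles in rad, forces in N, time in s.
With the tool pointing down it reaches from about 0.3 to 0.875 m from the base axis. Payload 6.4 kg.
Tool frame: the origin (TCP) lies on the centre line of the jaws, within the pads' length; the fingertips stand 25 mm ahead of it and the grasp point (between the pads) lies 6 mm ahead of it; z points along the fingers, y is the line along which they close (so a half turn about z gives the same grasp; the last joint's range is limited). The gripper opens to 85 mm and grips with 20 to 120 N. Pads are 22 mm wide; open, the fingers measure 114 mm over their backs; the gripper's body (76 mm by 85 mm) begins 54 mm behind the grasp point. The pads swing forward as they close: fully open they stand 13 mm farther back than shut.
Start: joints at [-1.435, 0.181, 1.607, -0, 1.354, -0.206], TCP at [0.193, -0.542, 0.256] pointing down, gripper open.
Joint ranges: [-2.99, 2.99], [-0.89, 2.07], [0.3, 2.58], [-1.14, 4.28], [0, 2.63], [-3.12, 3.12]. Speed limits (rad/s): [2.57, 2.57, 3.01, 3.14, 3.14, 3.14].

### API

Orientations are given as a unit quaternion [w, x, y, z].
In Python, from bench import get_obs, camera, hand_in, spot_in gives the robot as it stands.
- The arm moves only by the shell command python3 -m jog 'ROWS'. ROWS is JSON, one flat list of numbers, 7 for each row, row after row: the shift along the tool's x, y, z in m, then the turn, a rotation vector about the tool's x, y, z in rad, then the closure, from 0 (fully open) to 1 (shut). A call has 1 to 20 rows; each row is the pose to reach, as a shift and turn from the pose commanded when the call began, along the tool's axes at that moment; what a row does not reach only later rows make up. A row lasts 1/8 s, in which the tool goes at most 62.5 mm and 10.7 degrees, less where a joint would pass 70% of its speed; a pose out of reach is approached as far as the arm can. A call with a gripper value outside its range is refused whole. The fingers move at their own pace and stop on an object; the grip force is fixed at half the most. Time passes only in rows, so rows that repeat a pose let the fingers close. It gives the time, the measured TCP pose, the force, the opening and the grip force at its end, in the units of the state.
- get_obs(): the state, without advancing time (a new reading comes with each control period).
- camera(name): name is "scene" or "top" or "wrist"; returns a dict with "frame" (400x640x3 uint8, red, green, blue), "mtx" (3x3 intrinsics, pixels), "extrinsics" (4x4, takes a point from camera to world coordinates). Camera axes: x right, y up, looking along -z (the intrinsics and any distortion apply to the point x, -y, -z); pixel columns grow to the right and rows downward; lengths in m; the calibration is good to about 2 mm. The wrist camera is an equidistant fisheye: a pixel r from the principal point sees the ray r / f radians off the axis. A picture is of the moment at which its call begins. There is no depth.
- hand_in(): hands the job in; it is judged then, once.
Trained networks look in a picture, given as the dict that the camera call returned (one of the last four; its "shot" number tells which), for a name from the list of things; names that differ only in an ending like _2 or _b are one class to them, and where a whole thing is asked for, a point or a joint stands for the part that bears it (a point fixed in the world has none). Each returns a list of dicts, best first, with "confidence" (0 to 1); they miss things now and then, are a little off and sometimes report something else, mostly with a low value. They report only what shows in the picture. A call takes as long as a camera call.
- spot_in(picture, name): "xyz" ([x, y, z] in m, in world coordinates, good to about 4 mm: the middle of the surface that is visible of it).
The state is a dict: "time_s": time; "q": joint angles; "dq": joint speeds; "joint_efforts": joint torques, N m; "eef_pos": TCP position; "eef_rot": TCP orientation; "wrist_force": force on the tool from outside, world axes, zero at the start; "torque": the same for the moment, N m; "opening": opening from 0.0 (shut) to 1.0 (fully open); "grasp_force": force on a finger pad.
Only numpy, scipy, OpenCV 4.12 (cv2) and the standard library are available. Lean on these libraries where they do the work, as an engineer would, in place of code of your own. Each camera call takes 0.05 s, during which the arm holds its last target. There are 200 camera calls.

## Working session

There is one attempt and no reset: what is moved stays moved. The work goes in short steps, Python scripts to look and compute and a shell command to move; the robot and the scene stay as the last step left them, time stands still between calls to the robot, and variables do not carry over. Pictures are saved under pics/ and viewed, at most 10 in all, crops included, and the job is handed in when it is done.

```bash
mkdir -p pics
cat > h.py <<'E'
import numpy as np,cv2
from bench import *
def ray(c,u,v):
    K=np.array(c["mtx"]);E=np.array(c["extrinsics"])
    d=np.array([(u-K[0,2])/K[0,0],-(v-K[1,2])/K[1,1],-1]);return E[:3,3],E[:3,:3]@d
def onz(c,u,v,z=0):
    o,d=ray(c,u,v);return o+d*(z-o[2])/d[2]
def px(c,p):
    K=np.array(c["mtx"]);E=np.array(c["extrinsics"]);q=E[:3,:3].T@(np.array(p)-E[:3,3]);q=q*[1,-1,-1]
    r=K@q;return r[:2]/r[2]
E
python3 - <<'E'
from h import *
o=get_obs();print(o["time_s"],o["eef_pos"],o["eef_rot"])
for n in("top","scene"):
    c=camera(n);cv2.imwrite(f"pics/{n}1.png",c["frame"][:,:,::-1]);print(n,np.round(np.array(c["extrinsics"])[:3,3],3),[k for k in c])
    for t in("box_mid","rect_bay","round_bay","bearing","bulb_box","brake_pad","nut"):
        print(t,[(np.round(s["xyz"],3).tolist(),round(s["confidence"],2),np.round(px(c,s["xyz"])).tolist()) for s in spot_in(c,t)[:2]])
E
```

```text
0.0 [ 0.19268154 -0.54120779  0.25536692] [-8.91680149e-04  9.85434468e-01  1.70053262e-01  4.00102829e-05]
top [ 0.301 -0.014  1.156] ['frame', 'mtx', 'extrinsics', 'shot']
box_mid [([0.496, 0.14, 0.092], 0.76, [250.0, 200.0])]
rect_bay [([0.469, 0.236, 0.005], 0.71, [217.0, 217.0])]
round_bay [([0.495, 0.041, 0.003], 0.96, [294.0, 206.0])]
bearing [([0.504, 0.043, 0.015], 0.77, [292.0, 202.0])]
bulb_box [([0.583, 0.138, 0.057], 0.84, [253.0, 168.0])]
brake_pad [([0.462, -0.107, 0.015], 0.96, [351.0, 217.0])]
nut [([0.496, 0.04, 0.001], 0.5, [294.0, 205.0])]
scene [0.163 0.481 0.839] ['frame', 'mtx', 'extrinsics', 'shot']
box_mid [([0.49, 0.156, 0.072], 0.62, [267.0, 255.0])]
rect_bay [([0.487, 0.237, 0.001], 0.81, [247.0, 302.0]), ([0.498, 0.044, 0.001], 0.32, [296.0, 233.0])]
round_bay [([0.498, 0.046, -0.002], 0.9, [296.0, 235.0])]
bearing [([0.498, 0.05, 0.01], 0.88, [294.0, 233.0])]
bulb_box [([0.58, 0.149, 0.06], 0.84, [235.0, 235.0]), ([0.5, 0.047, 0.012], 0.72, [294.0, 231.0])]
brake_pad [([0.464, -0.096, 0.016], 0.93, [340.0, 195.0]), ([0.387, 0.139, 0.011], 0.61, [314.0, 287.0])]
nut [([0.385, 0.138, 0.011], 0.51, [315.0, 288.0])]
```

View pics/top1.png

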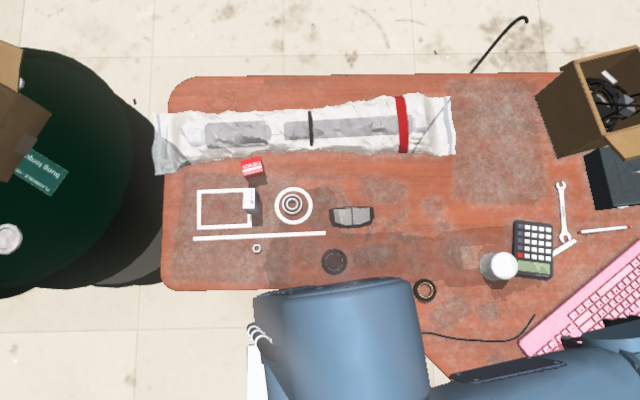

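View pics/scene1.png

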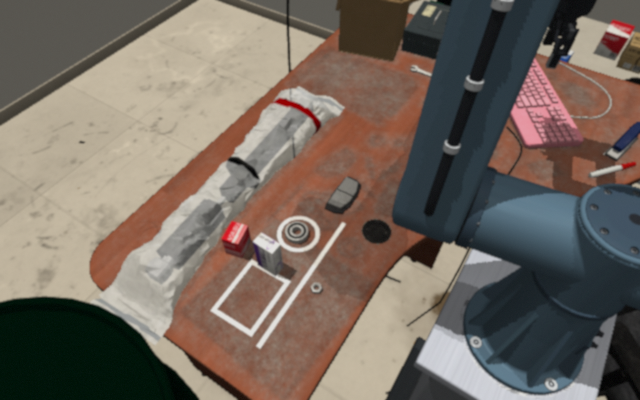

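The top view shows the rectangle at pixels (197–254, 188–229), the plug box at (250, 200), the ring and bearing at (293, 205), and the red bulb box at (252, 168). The nut is at (257, 248) and the tape line at row ~236. The rectangle is on the robot's left. Next I'll measure it properly.

Run:
```python
from h import *
for n,(x0,y0,x1,y1) in {"top":(185,150,335,260),"scene":(195,200,355,355)}.items():
    c=camera(n);f=c["frame"];hsv=cv2.cvtColor(f,cv2.COLOR_RGB2HSV)
    m=((hsv[...,1]<60)&(hsv[...,2]>170)).astype(np.uint8)
    k,l,s,ce=cv2.connectedComponentsWithStats(m)
    for i in range(1,k):
        if s[i,4]>25 and x0<ce[i][0]<x1 and y0<ce[i][1]<y1:
            cn=cv2.findContours((l==i).astype(np.uint8),0,1)[0][0]
            hu=cv2.convexHull(cn);ap=cv2.approxPolyDP(hu,4,True)[:,0]
            print(n,s[i],[np.round(onz(c,*p)[:2],3).tolist()for p in ap] if len(ap)<9 else "", "ctr",np.round(onz(c,s[i,0]+s[i,2]/2-.5,s[i,1]+s[i,3]/2-.5)[:2],3))
    cv2.imwrite(f"pics/{n}c.png",cv2.resize(f[y0:y1,x0:x1,::-1],None,fx=5 if n=="top" else 3.75,fy=5 if n=="top" else 3.75,interpolation=2))
```

```text
top [242 162  20  11  73] [[0.606, 0.126], [0.591, 0.176], [0.615, 0.144]] ctr [0.601 0.151]
top [ 192  185  134   57 1934] [[0.542, 0.295], [0.545, 0.144], [0.421, -0.04], [0.408, 0.296]] ctr [0.478 0.132]
top [269 186  44  39 706] [[0.508, -0.008], [0.468, 0.001], [0.45, 0.024], [0.451, 0.063], [0.478, 0.104], [0.53, 0.086], [0.546, 0.057], [0.54, 0.016]] ctr [0.498 0.049]
top [286 198  12  12  72] [[0.514, 0.034], [0.495, 0.032], [0.487, 0.053], [0.509, 0.06]] ctr [0.502 0.046]
top [252 244  11   9  63] [[0.395, 0.122], [0.38, 0.13], [0.383, 0.147], [0.398, 0.142]] ctr [0.388 0.135]
scene [253 216  67  38 806] [[0.461, 0.005], [0.446, 0.04], [0.459, 0.074], [0.516, 0.116], [0.57, 0.111], [0.532, 0.007], [0.503, -0.008]] ctr [0.516 0.058]
scene [256 222  89 127 790] [[0.424, -0.042], [0.408, 0.288], [0.417, 0.299]] ctr [0.418 0.146]
scene [233 225  10  17  41] [[0.617, 0.093], [0.606, 0.138]] ctr [0.611 0.116]
scene [ 210  260   81   77 1023] [[0.538, 0.152], [0.44, 0.152], [0.439, 0.289], [0.54, 0.291]] ctr [0.488 0.226]
```

View pics/topc.png

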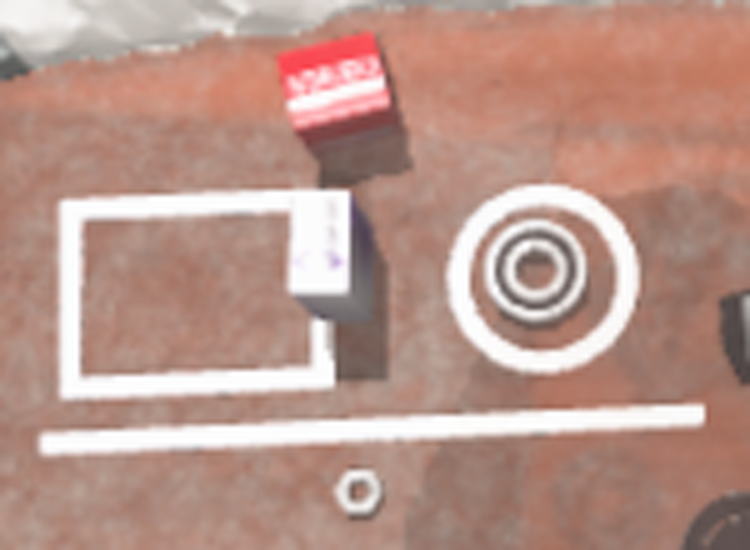

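View pics/scenec.png

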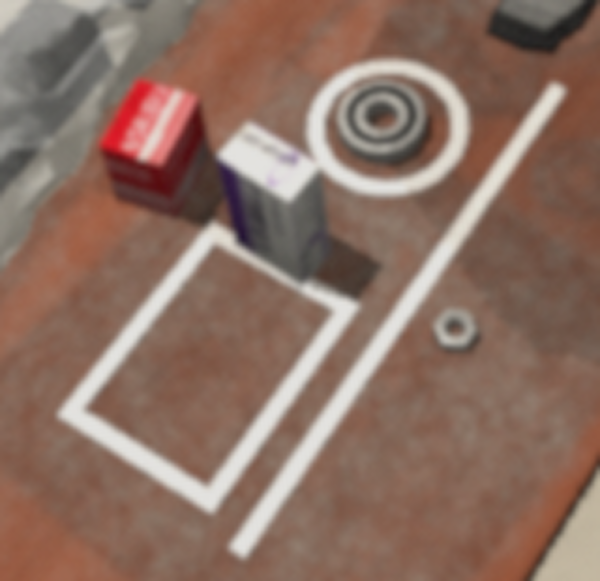

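The crops show the box's top face at topc (292,195)–(350,293), and the near end of the rectangle lies under its foot. The visible rectangle corners in topc are (60,200), (60,398) and (335,388). I'll convert these to world positions.

Run:
```python
from h import *
t=camera("top");s=camera("scene")
T=lambda P,z:np.array([onz(t,185+x/5-.4,150+y/5-.4,z)[:2] for x,y in P])
S=lambda P,z:np.array([onz(s,195+x/3.75-.4,200+y/3.75-.4,z)[:2] for x,y in P])
print("rect T",T([(60,200),(60,398),(335,388)],0).round(3).tolist())
print("rect S",S([(62,412),(210,512),(358,305),(213,225)],0).round(3).tolist())
a=T([(292,195),(350,190),(352,293),(287,295)],.095);b=S([(250,120),(326,162),(290,200),(218,158)],.095)
for q in(a,b):print("boxtop",q.round(3).tolist(),q.mean(0).round(3))
# two-view triangulate of top centre
A=[];B=[]
for o,d in(ray(t,185+320/5-.4,150+243/5-.4),ray(s,195+271/3.75-.4,200+160/3.75-.4)):
    d=d/np.linalg.norm(d);P=np.eye(3)-np.outer(d,d);A.append(P);B.append(P@o)
print("tri",np.linalg.solve(sum(A),sum(B)).round(3))
print("bulb T",T([(278,55),(377,33),(390,95),(293,122)],.06).round(3).tolist())
```

```text
rect T [[0.543, 0.293], [0.439, 0.29], [0.442, 0.149]]
rect S [[0.539, 0.289], [0.438, 0.289], [0.441, 0.149], [0.542, 0.153]]
boxtop [[0.524, 0.157], [0.526, 0.129], [0.475, 0.128], [0.475, 0.159]] [0.5   0.143]
boxtop [[0.522, 0.128], [0.472, 0.127], [0.474, 0.156], [0.522, 0.157]] [0.498 0.142]
tri [0.498 0.143 0.096]
bulb T [[0.603, 0.171], [0.613, 0.121], [0.581, 0.115], [0.568, 0.163]]
```

```bash
python3 -m jog '[0.5015,-0.497,0,0,0,-1.229,1,0.5015,-0.497,0,0,0,-1.229,1,0.5015,-0.497,0,0,0,-1.229,1,0.5015,-0.497,0,0,0,-1.229,1,0.5015,-0.497,0,0,0,-1.229,1,0.5015,-0.497,0,0,0,-1.229,1,0.5015,-0.497,0,0,0,-1.229,1,0.5015,-0.497,0,0,0,-1.229,1,0.5015,-0.497,0,0,0,-1.229,1,0.5015,-0.497,0,0,0,-1.229,1,0.5015,-0.497,0,0,0,-1.229,1,0.5015,-0.497,0,0,0,-1.229,1,0.5015,-0.497,0,0,0,-1.229,1,0.5015,-0.497,0,0,0,-1.229,1,0.5015,-0.497,0,0,0,-1.229,1,0.5015,-0.497,0,0,0,-1.229,1]'
```

```text
time_s: 3.0
eef_pos: [0.4986, 0.0935, 0.2565]
eef_rot: [0.0, 0.708, 0.706, 0.0]
wrist_force: [-0.6, -0.2, -0.2]
opening: 0.005
grasp_force: 0.0
```

```bash
python3 -m jog '[0,0,0.04,0,0,0,1,0,0,0.08,0,0,0,1,0,0,0.12,0,0,0,1,0,0,0.15,0,0,0,1,0,0,0.16,0,0,0,1,0,0,0.16,0,0,0,1]'
python3 - <<'E'
from h import *
c=camera("scene");f=c["frame"];cv2.imwrite("pics/s2.png",cv2.resize(f[130:370,180:400,::-1],None,fx=2.5,fy=2.5,interpolation=2))
E
```

```text
time_s: 3.75
eef_pos: [0.4986, 0.0943, 0.0964]
eef_rot: [-0.0, 0.707, 0.707, -0.0]
wrist_force: [1.1, 0.6, -0.2]
opening: 0.001
grasp_force: 0.0
```

View pics/s2.png

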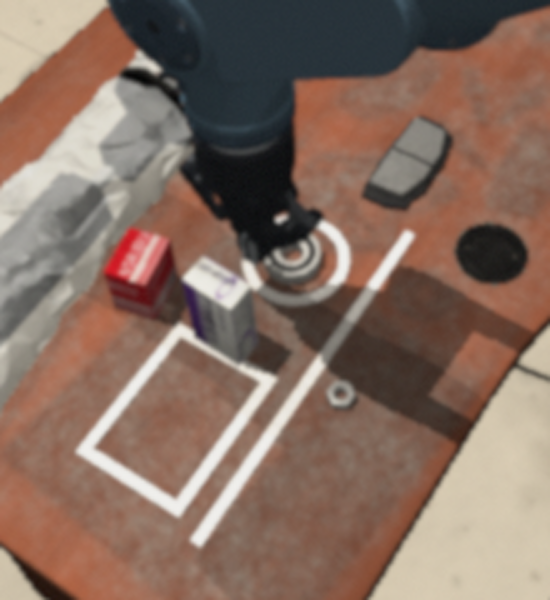

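The shut fingers (s2.png, about (270,235)) are just behind the box's top on the ring side, lined up with its middle. Next is the push.

```bash
python3 -m jog '[0.012,0,0,0,0,0,1,0.018,0,0,0,0,0,1,0.024,0,0,0,0,0,1,0.03,0,0,0,0,0,1,0.036,0,0,0,0,0,1,0.042,0,0,0,0,0,1,0.048,0,0,0,0,0,1,0.054,0,0,0,0,0,1,0.060,0,0,0,0,0,1,0.064,0,0,0,0,0,1,0.064,0,0,0,0,0,1,0.064,0,0,0,0,0,1,0.064,0,0,0,0,0,1,0.064,0,0,0,0,0,1]'
python3 - <<'E'
from h import *
t=camera("top")
c=camera("scene");f=c["frame"];cv2.imwrite("pics/s3.png",cv2.resize(f[180:370,180:370,::-1],None,fx=3,fy=3,interpolation=2))
for k in(t,c):print([(np.round(s["xyz"],3).tolist(),round(s["confidence"],2)) for s in spot_in(k,"box_mid")[:2]])
E
```

```text
time_s: 5.55
eef_pos: [0.4987, 0.1585, 0.0963]
eef_rot: [0.0, 0.707, 0.707, 0.0]
wrist_force: [-0.2, 0.7, -0.0]
opening: -0.0
grasp_force: 0.0
[([0.492, 0.238, 0.028], 0.81)]
[([0.496, 0.212, 0.024], 0.75), ([0.497, 0.048, 0.012], 0.15)]
```

View pics/s3.png

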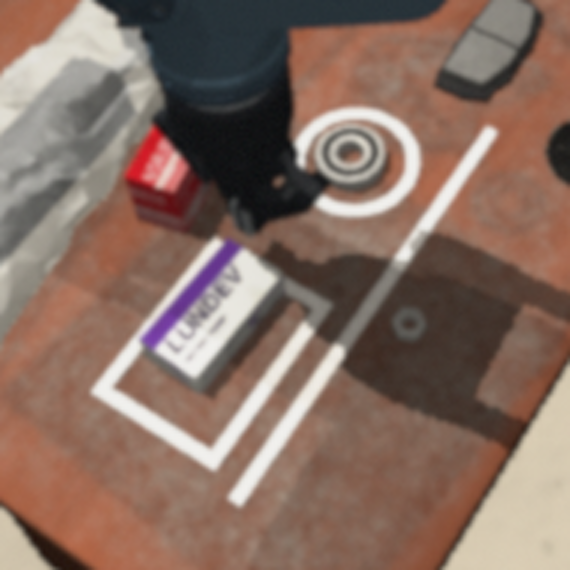

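The box now lies flat in the bay. Its top face corners in s3.png are about (222,239), (283,282), (205,379) and (143,344).

Run:
```python
from h import *
s=camera("scene")
q=np.array([onz(s,180+x/3-.33,180+y/3-.33,.028)[:2] for x,y in[(222,239),(283,282),(205,379),(143,344)]])
print(q.round(3).tolist(),q.mean(0).round(3))
w=camera("top");f=w["frame"];hsv=cv2.cvtColor(f,cv2.COLOR_RGB2HSV)
cv2.imwrite("pics/t3.png",cv2.resize(f[170:245,185:285,::-1],None,fx=6,fy=6,interpolation=2))
```

```text
[[0.525, 0.161], [0.469, 0.165], [0.47, 0.25], [0.52, 0.253]] [0.496 0.207]
```

View pics/t3.png

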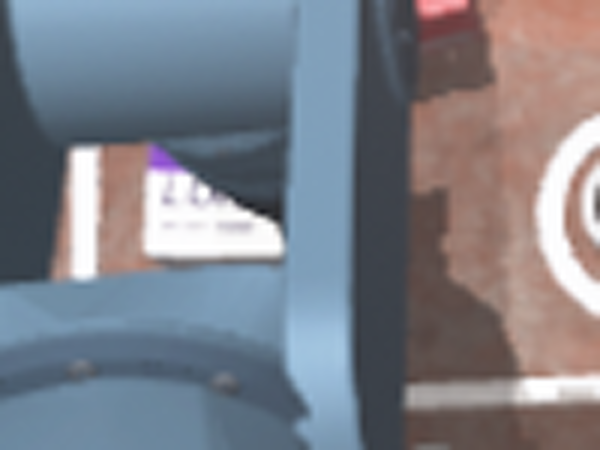

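```bash
python3 -m jog '[-0.015,-0.001,0,0,0,0,1,-0.03,-0.001,0,0,0,0,1,-0.03,-0.001,0.02,0,0,0,1,-0.03,-0.001,0.04,0,0,0,1,-0.03,-0.001,0.055,0,0,0,1,-0.03,-0.001,0.058,0,0,0,1,-0.024,-0.001,0.058,0,0,0,1,-0.018,-0.001,0.058,0,0,0,1,-0.014,-0.001,0.058,0,0,0,1,-0.010,-0.001,0.058,0,0,0,1,-0.006,-0.001,0.058,0,0,0,1,-0.003,-0.001,0.058,0,0,0,1,0,-0.001,0.058,0,0,0,1,0.002,-0.001,0.058,0,0,0,1,0.002,-0.001,0.058,0,0,0,1,0.002,-0.001,0.058,0,0,0,1]'
python3 - <<'E'
from h import *
c=camera("scene");f=c["frame"];cv2.imwrite("pics/s4.png",cv2.resize(f[180:370,180:370,::-1],None,fx=3,fy=3,interpolation=2))
E
```

```text
time_s: 7.85
eef_pos: [0.4975, 0.1606, 0.0382]
eef_rot: [-0.0, 0.707, 0.707, -0.0]
wrist_force: [0.9, 0.1, 0.1]
opening: -0.003
grasp_force: 0.0
```

View pics/s4.png

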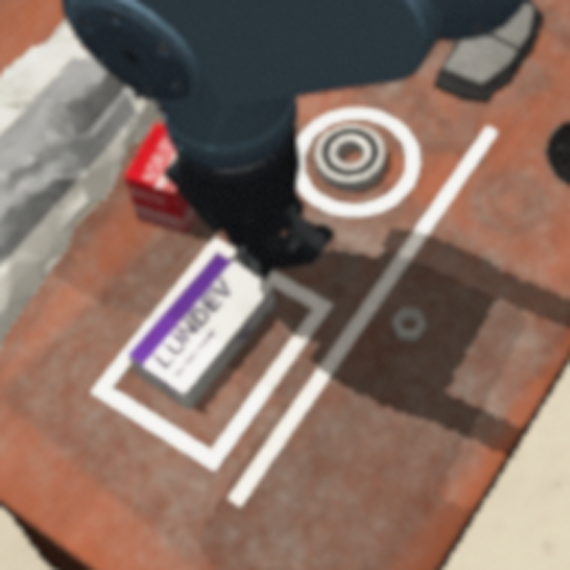

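The box has moved along the bay (left corner now about (133,360)). I'll back off, lift and move clear for a last check.

```bash
python3 -m jog '[-0.01,0,0,0,0,0,1,-0.02,0,0,0,0,0,1,-0.02,0,-0.05,0,0,0,1,-0.02,0,-0.1,0,0,0,1,-0.02,0,-0.15,0,0,0,1,-0.02,0,-0.2,0,0,0,1,-0.08,0,-0.2,0,0,0,1,-0.14,0,-0.2,0,0,0,1,-0.2,0,-0.2,0,0,0,1,-0.26,0,-0.2,0,0,0,1,-0.32,0,-0.2,0,0,0,1,-0.38,0,-0.2,0,0,0,1,-0.38,0,-0.2,0,0,0,1,-0.38,0,-0.2,0,0,0,1]'
python3 - <<'E'
from h import *
t=camera("top");f=t["frame"];cv2.imwrite("pics/t5.png",cv2.resize(f[155:255,185:315,::-1],None,fx=6,fy=6,interpolation=2))
s=camera("scene")
for k in(t,s):
  for n in("box_mid","bearing","bulb_box","brake_pad","nut"):print(n,[(np.round(s_["xyz"],3).tolist(),round(s_["confidence"],2)) for s_ in spot_in(k,n)[:1]])
E
```

```text
time_s: 9.65
eef_pos: [0.497, -0.2196, 0.2379]
eef_rot: [-0.001, 0.708, 0.707, 0.0]
wrist_force: [0.0, -0.3, -0.2]
opening: -0.002
grasp_force: 0.0
box_mid [([0.502, 0.216, 0.03], 0.82)]
bearing [([0.502, 0.046, 0.017], 0.7)]
bulb_box [([0.588, 0.138, 0.052], 0.8)]
brake_pad [([0.465, -0.084, 0.015], 0.6)]
nut []
box_mid [([0.495, 0.224, 0.03], 0.7)]
bearing [([0.499, 0.051, 0.01], 0.74)]
bulb_box [([0.584, 0.15, 0.057], 0.79)]
brake_pad [([0.461, -0.097, 0.016], 0.78)]
nut [([0.385, 0.138, 0.01], 0.4)]
```

View pics/t5.png

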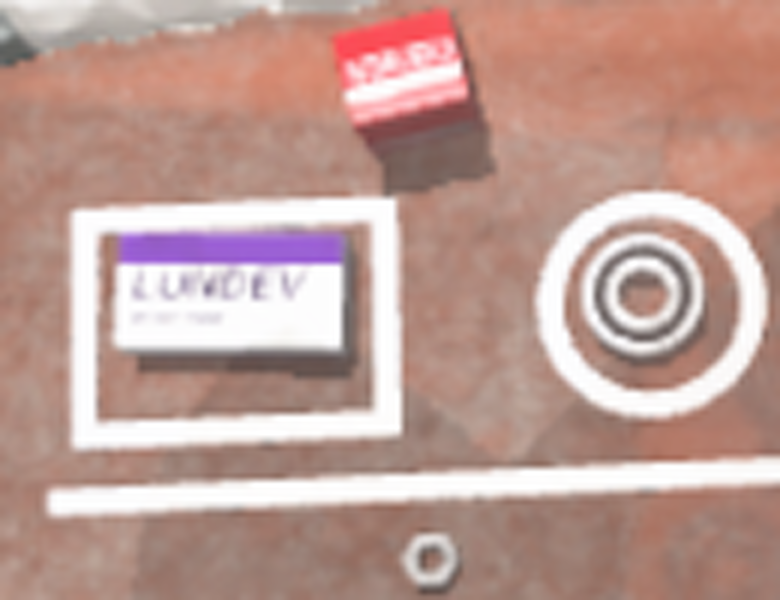

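The box (t5.png, top face (118,235)–(345,350)) lies flat and fully inside the tape. After correcting for its height it sits about 8 mm off the long middle line and about 1 mm off the cross line. The bearing, bulb box, brake pad and nut are where they were.

```bash
python3 -c "
from bench import *
print(hand_in())"
```

```text
the job is handed in; nothing more can be done
None
```

The box was toppled towards the rectangular bay and nudged until it lay flat inside the tape, about 8 mm off the bay's long middle line (21 mm allowed). The bearing, bulb box, brake pad and nut stayed in place, and I handed the job in with the arm clear at about 10 s; no verdict was returned.

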